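# Hold a belt tensioner back for a belt change

### The arm

A 7-joint arm with a two-finger parallel gripper is mounted at the origin on a cart in front of the work surface, level with it; the furniture and walls round the work are solid. World frame = base frame: x ahead of the robot, y to its left, z up, the work surface at z = 0. Lengths are in m, angles in rad, forces in N, time in s.
With the tool pointing down it reaches from about 0.4 to 0.85 m from the base axis. Payload 6.9 kg.
Tool frame: the origin (TCP) lies midway between the tips of the shut fingers; the grasp point (between the pads) lies behind it (ctrl.pinch_z is the z of the grasp point in the tool frame, in m); z points along the fingers, y is the direction in which the jaws open and shut (so a half turn about z gives the same grasp; the last joint's range is limited). The gripper opens to 85 mm and grips with 20 to 120 N. Pads are 22 mm wide; open, the fingers measure 114 mm over their backs; the gripper's body (76 mm by 85 mm) begins 54 mm behind the grasp point. The pads swing forward as they close: fully open they stand 13 mm farther back than shut.
Start: joints at [1.246, 0.507, -0.238, 1.5, 0.126, 1.149, -0.155], TCP at [0.261, -0.568, 0.231] pointing down, gripper open.
Joint ranges: [-3.08, 3.08], [-0.24, 2.05], [-1.43, 1.35], [0, 2.5], [-1.52, 4.66], [0.17, 1.96], [-2.89, 2.89]. Speed limits (rad/s): [2.39, 2.39, 3.14, 3.14, 3.14, 3.14, 3.14].

### API

Orientations are given as a unit quaternion [w, x, y, z].
In Python, from station import ctrl, get_state, vision, ticket, models gives the robot as it stands. Calls block until the motion is done:
- ctrl.movep(position, orientation): joint-space move of the TCP to a pose.
- ctrl.movel(position, frame=None, max_speed=0.15): straight line of the TCP; frame=None keeps the orientation; max_speed is the mean speed in m/s.
- ctrl.set_joints(angles): joint-space move.
- ctrl.ungrasp() and ctrl.close_gripper(force=None): open the fingers fully, or close them until they stop; force is the grip in N (None keeps the last).
- ctrl.pause(seconds).
- ctrl.ik(position, orientation): joint angles nearest the present ones, or None.
- get_state(): the state.
- vision.grab_frame(name): name is "scene" or "top" or "wrist"; returns (picture, depth): 480x640x3 uint8, blue, green, red; 480x640 float32, m along the optical axis (not along the pixel's ray), 0 where there is no reading.
- vision.camera_info(name): a dict with "mtx" (3x3 intrinsics, pixels), "R" (3x3) and "t" (3): a world point X has camera coordinates R X + t; the wrist camera has in their place "hand_eye" (4x4, takes a point from camera to tool coordinates, whose origin is the TCP and whose axes are the flange's). Camera axes: x right, y down, z forward; pixel columns grow to the right and rows downward; lengths in m; the calibration is good to about 2 mm. The wrist camera is an equidistant fisheye: a pixel r from the principal point sees the ray r / f radians off the axis. A picture is of the moment at which its call begins: read the wrist's pose just before it. camera_info takes no time and is no camera call.
A pose or a line that the arm cannot do raises ctrl.Unreachable and nothing moves.
- ticket.close_job(): hands the job in, once; it reports no verdict.
Trained networks look in the newest picture that a camera, given by its name, has taken for a name from the list of things; names that differ only in an ending like _2 or _b are one class to them, and where a whole thing is asked for, a point or a joint stands for the part that bears it (a point fixed in the world has none). Each returns a list of dicts, best first, with "p" (0 to 1); they miss things now and then, are a little off and sometimes report something else, mostly with a low value. They report only what shows in the picture. A call takes as long as a camera call.
- models.recognise(camera, target): "point" ([column, row] in pixels, amid what is visible of it).
- models.masks_of(camera, target): "mask" (480x640 bool, what is visible of it) and "point" ([column, row] in pixels, amid what is visible of it).
The state is a dict: "time": time; "qpos": joint angles; "qd": joint speeds; "tau": joint torques, N m; "tcp_pos": TCP position; "eef_rot": TCP orientation; "contact_force": force on the tool from outside, world axes, zero at the start; "wrist_torque": the same for the moment, N m; "width": finger opening in m.
Only numpy, scipy, OpenCV 4.12 (cv2) and the standard library are available. Lean on these libraries where they do the work, as an engineer would, in place of code of your own. Each camera call takes 0.05 s, during which the arm holds its last target. There are 200 camera calls.

### The job

Set the belt drive to belt-change mode on its console by pressing the three keys fully down, one at a time and letting each come up: first the round one, then the square one, then the bar-shaped one. Then push the sprung tensioner arm back by its upright tab until the pawl has clicked in behind the tooth and a little farther, so that you and not the pawl carry the spring, but not as far as the end stop. Finish while holding it there, ready for the belt to be slipped on: do not let go; leave the other things on the bench where they are.

Things in the scene. Friction and masses are not known exactly. Their poses are not given: they have to be found in the camera images.
- drive_unit: Belt drive unit: grey plate 220 (its x) x 200 (its y) x 12 mm fixed to the bench, with a flanged drive pulley, the sprung tensioner arm, the pawl slider in its dark guide and two steel stop pins (tops 42 mm above the bench). Origin at the centre of its underside, z up. Its -x side roughly faces the robot.
- tensioner: The tensioner arm. Origin on its vertical hinge axis, 12 mm above the bench; it does not shift, only turns. The arm is a flat aluminium bar that points from here towards the robot, with an idler roller of 36 mm (centre 88 mm from the pivot, top 70 mm above the bench) and an upright tab near its end. The toothed hub at the pivot lies beside the pawl.
- tension_angle (a joint): Arm angle (rad). 0: at rest on the left stop pin; grows as the tab swings anticlockwise seen from above, to the unit's -y (the robot's right). Spring: 3.4 N at the tab at rest, 7 N at 0.7, and up to 2 N more as the pawl rides up the tooth (0.1 to 0.4). The pawl clicks in at 0.47 to 0.5 and would catch the arm at 0.47 if let go. End stop (right pin) at 0.88.
- push_tab (a point): Upright steel tab near the arm's end, by which the arm is pushed: 34 along the arm x 10 thick x 48 mm high, from 42 to 90 mm above the bench. This point is its centre, 145 mm from the hinge axis. Axes turn with the arm: +x along the arm to the hinge, y across the thickness; push on the +y face, towards -y. Clear on both sides.
- pawl (a joint): Travel of the sprung pawl slider (m): about 0 when seated beside the arm's hub, up to about 0.008 when the tooth on the hub lifts it; drops back to about 0 at the click. It works by itself and need not be touched.
- console: Grey key console fixed to the bench, 85 (its x) x 210 (its y) x 30 mm high, origin at the centre of its underside. Three keys stand in a row along its y, 65 mm apart, in any order.
- key_round_top (a point): Centre of the top face of the round key (round, 28 mm across, white), 48 mm above the bench when up; all three keys have the same height and material.
- key_round (a joint): How far the round key is pressed (m): 0 up, 0.006 fully down; a spring, about 1.2 N to start, 4 N fully down; it comes up by itself.
- key_square_top (a point): Centre of the top face of the square key (square, 26 x 26 mm, white), 48 mm above the bench when up; all three keys have the same height and material.
- key_square (a joint): How far the square key is pressed (m): 0 up, 0.006 fully down; a spring, about 1.2 N to start, 4 N fully down; it comes up by itself.
- key_bar_top (a point): Centre of the top face of the bar-shaped key (bar-shaped, 40 mm (along the console's x) x 14 mm, white), 48 mm above the bench when up; all three keys have the same height and material.
- key_bar (a joint): How far the bar-shaped key is pressed (m): 0 up, 0.006 fully down; a spring, about 1.2 N to start, 4 N fully down; it comes up by itself.
- hex_keys: Bystander, loose: folding hex key set, 28 x 100 x 16 mm. Origin at the centre of its underside. Leave it alone.
- loupe: Bystander, loose: black round loupe, 40 mm across, 34 mm high. Origin at the centre of its underside. Leave it alone.
- clear_tape: Bystander, loose: small tape roll lying flat, 55 mm across, 18 mm high. Origin at the centre of its underside. Leave it alone.
- screwdriver_red: Bystander, loose: screwdriver, 25 x 150 x 22 mm. Origin at the centre of its underside. Leave it alone.

How it is judged:
By the outcome, as a careful person would: the job done as asked, in the order asked, and still so for the second after the job is handed in, while the arm keeps its last pose, push and grip.
It also fails if it takes over 46 s, if anything falls off the work surface, if the arm or the gripper's body presses on something with over 40 N, if the wrist force passes 120 N, or if a joint passes its speed limit or range.

## Working session

There is one attempt and no reset: what is moved stays moved. The work goes in short steps, each a Python script; the robot and the scene stay as the last script left them, time stands still between calls to the robot, and variables do not carry over. Pictures are saved under pics/ and viewed, about 8 in all and at most 12, crops included, and the job is handed in when it is done.

```bash
ls; mkdir -p pics
cat > h.py <<'E'
import numpy as np, cv2
from station import ctrl, get_state, vision, ticket, models
def px2w(cam,u,v,depth=None,z=None):
    i=vision.camera_info(cam);K=np.array(i["mtx"]);R=np.array(i["R"]);t=np.array(i["t"])
    r=np.linalg.inv(K)@np.array([u,v,1.]);c=-R.T@t;d=R.T@r
    return c+d*(depth if z is None else (z-c[2])/d[2])
E
python3 - <<'E'
from h import *
names=["console","key_round_top","key_square_top","key_bar_top","push_tab","tensioner","drive_unit","hex_keys","loupe","clear_tape","screwdriver_red"]
for cam in ("scene","top"):
    im,d=vision.grab_frame(cam); cv2.imwrite(f"pics/{cam}0.png",im); np.save(f"{cam}_d.npy",d)
    print(cam,{k:np.round(np.array(v),3).tolist() for k,v in vision.camera_info(cam).items() if k in("mtx","R","t")})
    for n in names:
        for r in models.recognise(cam,n)[:2]:
            u,v=r["point"]; dd=d[int(v),int(u)]
            print(n,round(r["p"],2),[round(u),round(v)],np.round(px2w(cam,u,v,dd),3))
s=get_state();print(s["time"],s["tcp_pos"],s["eef_rot"],ctrl.pinch_z)
E
```

```text
pics
scene {'mtx': [[507.714, 0.0, 329.6], [0.0, 507.714, 243.952], [0.0, 0.0, 1.0]], 'R': [[-0.833, -0.553, -0.0], [-0.294, 0.444, -0.846], [0.468, -0.705, -0.533]], 't': [0.481, 0.217, 0.969]}
console 0.8 [409, 241] [ 0.44  -0.153  0.031]
key_round_top 0.66 [416, 218] [ 0.478 -0.268  0.031]
key_square_top 0.52 [401, 236] [ 0.461 -0.147  0.043]
key_bar_top 0.61 [286, 281] [0.563 0.187 0.068]
key_bar_top 0.3 [383, 231] [ 0.532 -0.185  0.015]
push_tab 0.77 [284, 280] [0.592 0.159 0.041]
tensioner 0.96 [286, 282] [0.556 0.197 0.073]
drive_unit 0.67 [295, 298] [0.498 0.241 0.085]
hex_keys 0.49 [385, 232] [ 0.529 -0.191  0.01 ]
loupe 0.6 [319, 254] [0.592 0.024 0.034]
clear_tape 0.61 [224, 313] [ 0.663  0.278 -0.002]
top {'mtx': [[504.42, 0.0, 313.582], [0.0, 504.42, 233.89], [0.0, 0.0, 1.0]], 'R': [[0.027, -1.0, -0.004], [-0.996, -0.026, -0.085], [0.084, 0.006, -0.996]], 't': [0.022, 0.562, 1.259]}
console 0.92 [407, 280] [ 0.452 -0.199  0.038]
key_round_top 0.56 [417, 277] [ 0.459 -0.22   0.05 ]
key_square_top 0.44 [391, 273] [0.453 0.029 1.302]
key_bar_top 0.74 [411, 244] [ 0.543 -0.214  0.013]
key_bar_top 0.42 [443, 278] [ 0.458 -0.286  0.048]
push_tab 0.71 [405, 277] [ 0.459 -0.196  0.029]
push_tab 0.63 [263, 218] [0.596 0.165 0.04 ]
tensioner 0.94 [265, 220] [0.592 0.161 0.04 ]
tensioner 0.54 [325, 219] [0.6   0.01  0.031]
drive_unit 0.79 [267, 236] [0.555 0.156 0.013]
hex_keys 0.95 [409, 246] [ 0.538 -0.208  0.016]
hex_keys 0.6 [409, 278] [ 0.457 -0.203  0.039]
loupe 0.6 [324, 220] [0.596 0.013 0.032]
loupe 0.44 [389, 274] [ 0.465 -0.152  0.051]
clear_tape 0.55 [213, 199] [0.649 0.301 0.001]
screwdriver_red 0.87 [157, 257] [0.493 0.432 0.024]
screwdriver_red 0.36 [404, 277] [ 0.458 -0.192  0.032]
1.2 [ 0.2610231  -0.56789867  0.23128411] [5.25500127e-06 9.76892319e-01 2.13732068e-01 2.80727813e-05] -0.0187
```

Run:
```python
import cv2
a=cv2.imread("pics/top0.png");b=cv2.imread("pics/scene0.png")
cv2.imwrite("pics/c1.png",cv2.resize(a[170:310,200:460],None,fx=3,fy=3,interpolation=cv2.INTER_CUBIC))
```

```text
(no output)
```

View pics/c1.png

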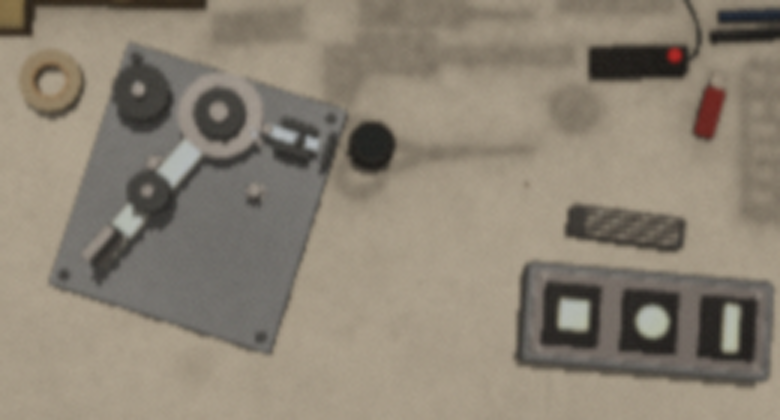

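View pics/scene0.png

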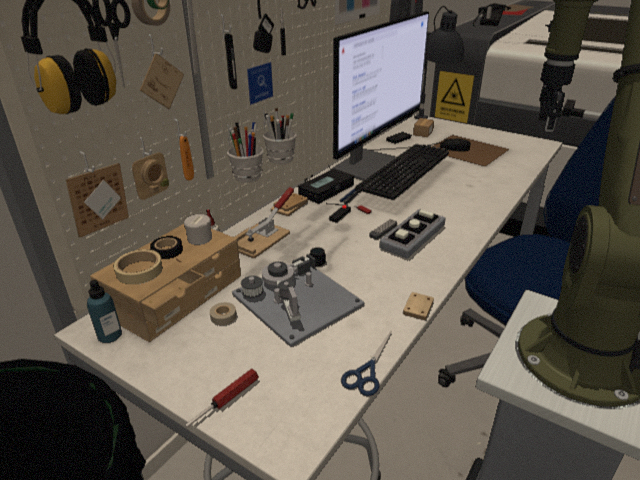

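The top crop shows the console order from left to right as square (391,275), round (417,277) and bar (443,279). The hinge is at about (273,207), the roller at (250,233) and the tab at about (234,251). The loupe sits by the unit's right edge, clear of the tab sweep. Next I'll localise these precisely.

```bash
cat >> h.py <<'E'
def tri(obs):  # obs: list of (origin, dir) rays -> point, residual
    A=np.zeros((3,3));b=np.zeros(3)
    for c,d in obs:
        d=d/np.linalg.norm(d);P=np.eye(3)-np.outer(d,d);A+=P;b+=P@c
    X=np.linalg.solve(A,b)
    return X,[np.linalg.norm(np.cross(X-c,d/np.linalg.norm(d))) for c,d in obs]
def ray(cam,u,v):
    a=px2w(cam,u,v,0.);return a,px2w(cam,u,v,1.)-a
E
python3 - <<'E'
from h import *
from scipy import ndimage
a=cv2.imread("pics/top0.png");b=cv2.imread("pics/scene0.png")
def blobs(im,box,th):
    x0,y0,x1,y1=box;g=im[y0:y1,x0:x1].min(2)
    l,n=ndimage.label(g>th);out=[]
    for i in range(1,n+1):
        m=l==i
        if 15<m.sum()<400:
            c=ndimage.center_of_mass(m);out.append((round(c[1]+x0,1),round(c[0]+y0,1),int(m.sum())))
    return sorted(out)
print(blobs(a,(378,262,454,292),150)); B=blobs(b,(385,205,440,250),150);print(B)
for n,u,v in [("sq",391,274.7),("rd",417.3,277.3),("bar",443.3,279.3)]: print(n,px2w("top",u,v,z=.048).round(4))
for n,u,v,z in [("hinge",272.7,207.3,.06),("roller",249.7,233.3,.07),("tab",234.3,251,.09)]: print(n,px2w("top",u,v,z=z).round(4))
for im,box,nm,f in ((b,(225,240,375,345),"c2",5),):
    x0,y0,x1,y1=box;cv2.imwrite(f"pics/{nm}.png",cv2.resize(im[y0:y1,x0:x1],None,fx=f,fy=f,interpolation=cv2.INTER_CUBIC))
E
```

```text
[(np.float64(390.7), np.float64(274.4), 68), (np.float64(416.9), np.float64(276.6), 60), (np.float64(443.2), np.float64(278.4), 44)]
[(np.float64(401.4), np.float64(231.9), 33), (np.float64(414.0), np.float64(221.6), 28), (np.float64(426.5), np.float64(211.5), 31), (np.float64(433.0), np.float64(244.4), 101)]
sq [ 0.4631 -0.1574  0.048 ]
rd [ 0.4584 -0.2225  0.048 ]
bar [ 0.4552 -0.2868  0.048 ]
hinge [0.622  0.1401 0.06  ]
roller [0.5549 0.1934 0.07  ]
tab [0.5096 0.2262 0.09  ]
```

View pics/c2.png

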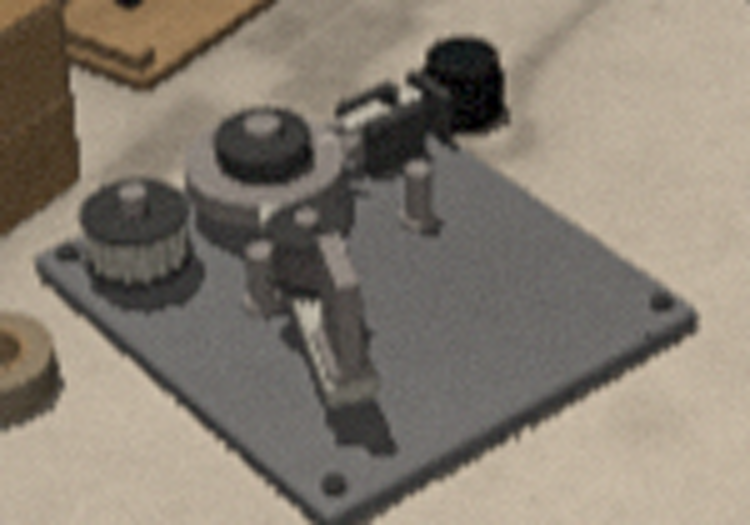

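The scene view agrees: the left pin is beside the arm at rest, and the far-left (+y) face of the tab is free. Hinge–roller measures 86 mm (88 expected) and hinge–tab 142 mm (145 expected). Next I'll move over the console, close the gripper and check with the wrist camera.

```bash
cat >> h.py <<'E'
from scipy.spatial.transform import Rotation as Ro
def q_down(phi): # tool z down, tool x at world yaw phi
    return [0,np.cos(phi/2),np.sin(phi/2),0]
def wray(st,u,v):
    i=vision.camera_info("wrist");K=np.array(i["mtx"]);H=np.array(i["hand_eye"])
    d=np.array([u-K[0,2],v-K[1,2]]);r=np.linalg.norm(d);th=r/K[0,0]
    dc=np.array([np.sin(th)*d[0]/r,np.sin(th)*d[1]/r,np.cos(th)])
    w,x,y,z=st["eef_rot"];R=Ro.from_quat([x,y,z,w]).as_matrix()
    return st["tcp_pos"]+R@H[:3,3],R@H[:3,:3]@dc
E
python3 - <<'E'
from h import *
T=[(390.7,274.4),(416.9,276.6),(443.2,278.4)];S=[(401.4,231.9),(414,221.6),(426.5,211.5)]
for t,s in zip(T,S):
    X,r=tri([ray("top",*t),ray("scene",*s)]);print(X.round(4),np.round(r,4))
i=vision.camera_info("wrist");print(i["mtx"],np.round(i["hand_eye"],3))
ctrl.close_gripper(30)
ctrl.movep([0.44,-0.222,0.16],q_down(0.06))
s=get_state();im,d=vision.grab_frame("wrist");cv2.imwrite("pics/w1.png",im)
print(s["time"],s["tcp_pos"],s["eef_rot"],s["contact_force"])
for n in ("key_round_top","key_square_top","key_bar_top"):
  for r in models.recognise("wrist",n)[:2]:
    o,dd=wray(s,*r["point"]);print(n,r["p"],r["point"],(o+dd*(.048-o[2])/dd[2]).round(4))
E
```

```text
[ 0.4645 -0.1562  0.0485] [0.0007 0.0007]
[ 0.4608 -0.221   0.0485] [0.0008 0.0008]
[ 0.4569 -0.2863  0.0498] [0.0006 0.0006]
[[371.64829954   0.         316.82329253]
 [  0.         371.64829954 245.29277176]
 [  0.           0.           1.        ]] [[ 0.    -0.954 -0.299  0.076]
 [ 1.     0.    -0.001  0.   ]
 [ 0.001 -0.299  0.954 -0.141]
 [ 0.     0.     0.     1.   ]]
3.4333 [ 0.43998733 -0.22317548  0.16019444] [3.78445105e-04 9.99566536e-01 2.94375518e-02 1.64773285e-04] [-0.42096528 -0.50678204  0.10665361]
key_round_top 0.7 [315.4, 209.7] [ 0.4626 -0.2209  0.048 ]
key_square_top 0.57 [229.0, 201.4] [ 0.4655 -0.1597  0.048 ]
key_square_top 0.55 [316.1, 172.1] [ 0.4889 -0.2199  0.048 ]
key_bar_top 0.74 [404.4, 221.2] [ 0.4585 -0.2849  0.048 ]
```

View pics/w1.png

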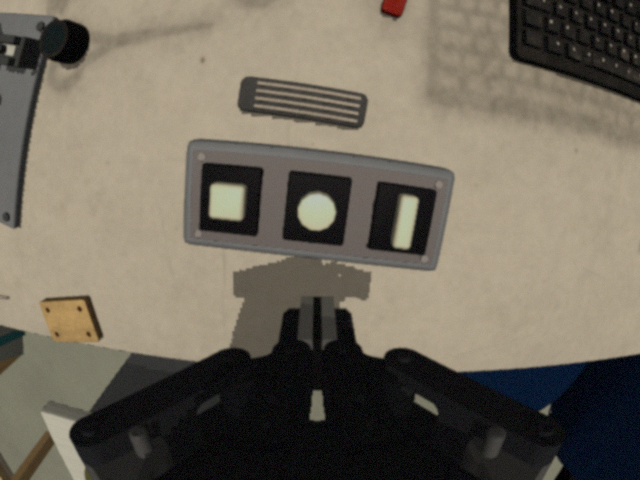

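The wrist image shows square (229,201), round (316,211) and bar (404,222). All three match the two-view triangulation to within about 2 mm, with tops at 48.5 mm. Now pressing, with force checks.

Run:
```python
from h import *
P=[("round",.4615,-.221),("square",.465,-.157),("bar",.4577,-.2858)]
for n,x,y in P:
    ctrl.movel([x,y,.066],max_speed=.15)
    ctrl.pause(.15);f0=np.array(get_state()["contact_force"])
    ctrl.movel([x,y,.050],max_speed=.06)
    z=.050;log=[]
    while z>.037:
        z-=.0015;ctrl.movel([x,y,z],max_speed=.03);s=get_state()
        f=(np.array(s["contact_force"])-f0)[2];log.append((round(s["tcp_pos"][2]*1e3,1),round(f,1)))
        if f>9: break
    ctrl.pause(.2);s=get_state();log.append((round(s["tcp_pos"][2]*1e3,1),round((np.array(s["contact_force"])-f0)[2],1)))
    print(n,log)
    ctrl.movel([x,y,.066],max_speed=.08)
    if n!="bar": ctrl.pause(.15)
print(get_state()["time"])
```

```text
round [(np.float64(48.5), np.float64(0.2)), (np.float64(47.1), np.float64(1.3)), (np.float64(45.6), np.float64(2.0)), (np.float64(44.0), np.float64(2.5)), (np.float64(42.5), np.float64(3.3)), (np.float64(41.9), np.float64(13.6)), (np.float64(41.9), np.float64(13.5))]
square [(np.float64(48.6), np.float64(0.4)), (np.float64(47.1), np.float64(1.2)), (np.float64(45.6), np.float64(2.9)), (np.float64(44.0), np.float64(3.9)), (np.float64(42.5), np.float64(3.9)), (np.float64(41.9), np.float64(14.8)), (np.float64(41.9), np.float64(15.0))]
bar [(np.float64(48.5), np.float64(0.1)), (np.float64(47.2), np.float64(1.1)), (np.float64(45.6), np.float64(2.1)), (np.float64(44.1), np.float64(3.3)), (np.float64(42.5), np.float64(4.7)), (np.float64(41.9), np.float64(13.6)), (np.float64(41.9), np.float64(13.9))]
14.5083
```

All three keys bottomed (about 4 N, then a hard stop at 41.9 mm) in the right order. Now a near look at the tensioner.

Run:
```python
from h import *
ctrl.movel([.4577,-.2858,.2],max_speed=.3)
ctrl.movep([.49,.2,.2],q_down(-.3))
s=get_state();im,d=vision.grab_frame("wrist");cv2.imwrite("pics/w2.png",im)
print(s["time"],s["tcp_pos"],s["eef_rot"])
for n,z in (("push_tab",.066),("tensioner",.06)):
  for r in models.masks_of("wrist",n)[:2]:
    o,dd=wray(s,*r["point"]);print(n,r["p"],r["point"],r["mask"].sum(),(o+dd*(z-o[2])/dd[2]).round(4))
x=vision.grab_frame("top");
for r in models.masks_of("wrist","push_tab")[:1]:
  im[r["mask"]]=(im[r["mask"]]*.6+np.array([0,0,100])).astype(np.uint8);
cv2.imwrite("pics/w2m.png",cv2.resize(im[0:300,150:550],None,fx=2,fy=2))
for phi,p in ((-.65,(.534,.264,.15)),(-.65,(.534,.264,.062)),(0.0,(.49,.15,.062))): print(ctrl.ik(p,q_down(phi)))
```

```text
16.8833 [0.49039013 0.19876332 0.19964914] [ 4.30611436e-04  9.88658451e-01 -1.50180766e-01 -1.36113414e-04]
push_tab 0.84 [312.1, 79.9] 10992 [0.6015 0.1676 0.066 ]
tensioner 0.56 [311.0, 81.9] 10744 [0.6011 0.1687 0.06  ]
tensioner 0.44 [333.4, 129.9] 51640 [0.5613 0.1636 0.06  ]
[-0.47493629  0.5306892  -0.03965319  1.69595756  0.02530982  0.91544389
 -2.74536329]
[-0.47532227  0.63643416 -0.03965044  1.78542699  0.03571961  0.72042362
 -2.75486138]
[-0.09636933  0.56260982 -0.36959648  2.00357341  0.33178258  0.63297401
 -2.25477075]
```

View pics/w2m.png

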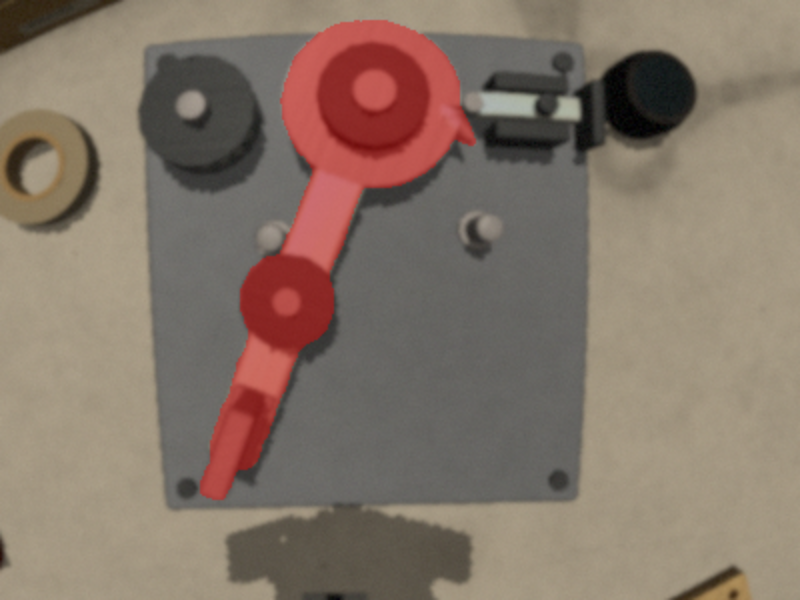

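The wrist view shows the arm at rest against the left pin, with the hinge at full-image (337,45), the roller at (293,150) and the tab top at about (264,226). The sweep area and the +y side are clear.

Run:
```python
from h import *
s=get_state()
for n,u,v,z,tp in (("hinge",337.5,45,.065,(272.7,207.3)),("roller",293.5,150.5,.072,(249.7,233.3)),("tab",264,226,.09,(234.3,251))):
    o,d=wray(s,u,v);X,r=tri([(o,d),ray("top",*tp)])
    print(n,(o+d*(z-o[2])/d[2]).round(4),"tri",X.round(4),np.round(r,4))
```

```text
hinge [0.622  0.1425 0.065 ] tri [0.6236 0.1409 0.0538] [0.0008 0.0008]
roller [0.5556 0.1965 0.072 ] tri [0.5557 0.1967 0.0541] [0.0013 0.0013]
tab [0.5124 0.2312 0.09  ] tri [0.5105 0.23   0.0832] [0.0027 0.0027]
```

```bash
cat > push.py <<'E'
from h import *
H=np.array([.622,.141]);a0=2.461;Z=.062
def pose(th,lat):  # tool beside the tab, lat mm off the arm's centre line on the +y side
    a=a0+th;u=np.array([np.cos(a),np.sin(a)]);push=np.array([-u[1],u[0]])
    p=H+.145*u-push*lat
    return [*p,Z],q_down(a-np.pi),push
def F(f0,push): return float(-(np.array(get_state()["contact_force"])-f0)[:2]@push)
E
python3 - <<'E'
from push import *
p,q,n=pose(0,.048)
ctrl.movep([p[0],p[1],.16],q);ctrl.movel([p[0],p[1],Z],max_speed=.12);ctrl.pause(.2)
f0=np.array(get_state()["contact_force"])
lat=.048;log=[]
while lat>.006:
    lat-=.0015 if lat<.032 else .004
    ctrl.movel(pose(0,lat)[0],max_speed=.04);f=F(f0,n);log.append((round(lat*1e3,1),round(f,1)))
    if f>1.2: break
print(log,get_state()["time"])
np.save("c.npy",np.array([lat,*f0]))
E
```

```text
[(44.0, -0.8), (40.0, -0.1), (36.0, 0.4), (32.0, -0.1), (30.5, 0.0), (29.0, 0.0), (27.5, -0.4), (26.0, 0.5), (24.5, 0.2), (23.0, 0.3), (21.5, -0.2), (20.0, 1.3)] 21.775
```

Contact came at about 20 mm off the centre line (19.5 expected). Swinging the arm along its arc with tool yaw following.

Run:
```python
from push import *
c=np.load("c.npy");lat,f0=c[0],c[1:]
for th in np.linspace(.05,.6,12):
    p,q,n=pose(th,lat)
    w=Ro.from_quat([q[1],q[2],q[3],q[0]])
    try: ctrl.movel(p,q,max_speed=.05)
    except Exception as e: print(e);break
    s=get_state();print(round(th,2),round(F(f0,n),1),np.round(np.array(s["tcp_pos"])-p,4))
ctrl.pause(.3);print(get_state()["time"],F(f0,n))
im,_=vision.grab_frame("top");cv2.imwrite("pics/t2.png",im)
s=get_state();w,_=vision.grab_frame("wrist");cv2.imwrite("pics/w3.png",w)
b=cv2.resize(im[180:290,220:340],None,fx=4,fy=4,interpolation=cv2.INTER_CUBIC)
w=cv2.resize(w,(480,360));o=np.zeros((440,960,3),np.uint8);o[:,:480]=b;o[:360,480:]=w
cv2.imwrite("pics/m3.png",cv2.resize(o,(800,367)))
```

```text
0.05 3.5 [0.0004 0.0005 0.0002]
0.1 2.8 [0.0004 0.0004 0.0002]
0.15 4.5 [0.0004 0.0003 0.0001]
0.2 4.8 [0.0005 0.0004 0.0001]
0.25 4.4 [0.0005 0.0004 0.0001]
0.3 4.6 [0.0007 0.0006 0.0001]
0.35 4.4 [0.0006 0.0004 0.0002]
0.4 3.4 [0.0005 0.     0.0001]
0.45 0.8 [-0.0006 -0.0005 -0.0001]
0.5 4.8 [-0.0003  0.0009 -0.0001]
0.55 5.3 [-0.0002  0.001  -0.0001]
0.6 5.4 [-0.0002  0.0009 -0.0001]
25.675 6.300395046047649
```

View pics/m3.png

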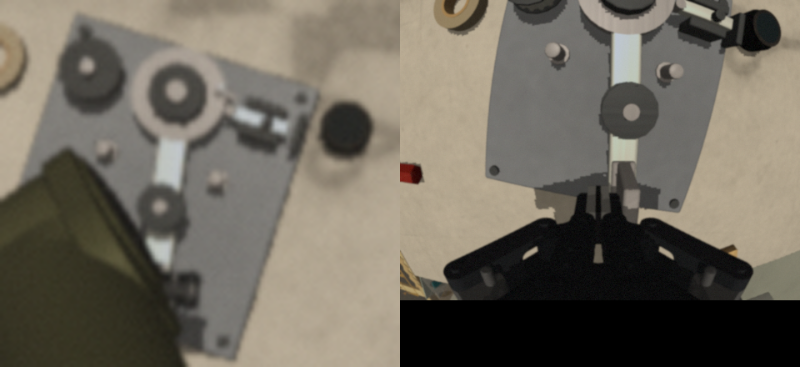

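The top view shows the arm swung, with the roller at about (268,242) and clear of the right pin. The wrist view shows the fingers against the tab's +y face. I'll measure the actual angle and the pawl.

Run:
```python
from push import *
h=px2w("top",273.1,207.6,z=.058);r=px2w("top",268,242.4,z=.07);d=(r-h)[:2]
h0=px2w("top",272.7,207.3,z=.058);r0=px2w("top",249.7,233.3,z=.07);d0=(r0-h0)[:2]
print("top",np.linalg.norm(d),np.arctan2(d[1],d[0])-np.arctan2(d0[1],d0[0]))
s=get_state()
# wrist picture: hinge is out of frame; roller bolt
k=640/480*.96/.8  # m3 px -> wrist px
u,v=(631-400)*1.2*640/480,112*1.2*640/480
o,dd=wray(s,u,v);X=o+dd*(.072-o[2])/dd[2];e=X[:2]-H
print("wrist",X,np.linalg.norm(e),np.arctan2(e[1],e[0])%(2*np.pi)-2.457)
a=cv2.imread("pics/w3.png")[0:110,360:600];b=cv2.imread("pics/w2.png")[0:110,300:540]
cv2.imwrite("pics/p4.png",cv2.resize(np.vstack([a,b]),None,fx=2.5,fy=2.5))
print(s["time"],s["contact_force"])
```

```text
top 0.0882015228699223 0.5712624546856109
wrist [0.53688461 0.15007311 0.072     ] 0.08559760657049849 0.5783959137684462
25.775 [ 0.33815432  5.13311916 -1.45339541]
```

View pics/p4.png

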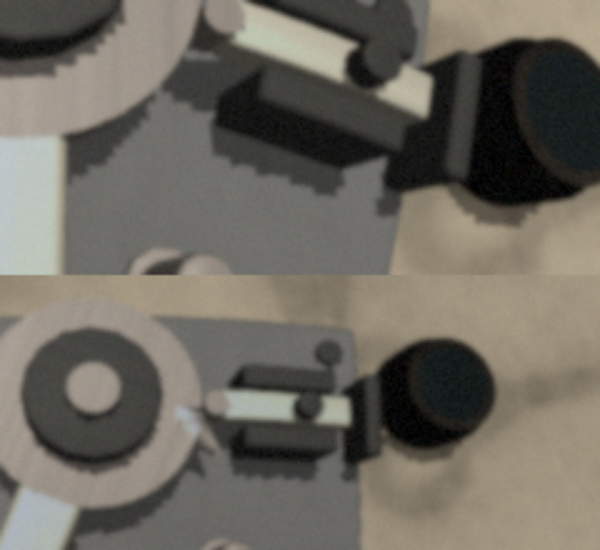

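The angle measures 0.57–0.58 from both views. The pawl is seated against the hub with the tooth past it, and the tool feels 5–6 N of spring. I'll add a small margin and hand in.

Run:
```python
from push import *
c=np.load("c.npy");p,q,n=pose(.635,c[0]);ctrl.movel(p,q,max_speed=.03);ctrl.pause(.4)
fs=[]
for _ in range(5): fs.append(round(F(c[1:],n),1));ctrl.pause(.05)
s=get_state();print(fs,s["time"],np.abs(s["qd"]).max(),np.array(s["tcp_pos"])-p)
if min(fs)>3: ticket.close_job();print("closed")
```

```text
[5.7, 5.7, 5.4, 5.4, 5.9] 26.7417 0.0014484343569055305 [-2.25274687e-04  1.32041291e-03 -8.88177784e-05]
the job is handed in; nothing more can be done
closed
```

The console keys are pressed and the tensioner arm is held past the click. I handed the job in at about 27 s with the gripper still pushing on the tab.

- **Keys:** I pressed round, then square, then bar. Each ran through its spring to a hard stop at 41.9 mm (13–15 N), about 6 mm of travel. I raised the tool clear after each press so the key could come up, but did not check with the camera that it had.
- **Tensioner:** I pushed the tab's +y face with the shut fingers along the arm's arc. Force rose over the tooth, dropped to 0.8 N near 0.45 rad, then came back to about 5 N, which fits the pawl clicking in.
- **Held angle:** The camera views gave 0.57 and 0.58 rad when I had commanded 0.60. I then moved on to 0.635 commanded, so the arm should be at about 0.61. That last step was not re-measured. It is past the click (0.5) and well short of the end stop (0.88).
- **Last checks:** The tool felt a steady 5.4–5.9 N, so it and not the pawl carries the spring. By the text I expected about 6.5 N, so this is slightly low. Before the final step the pawl looked seated against the hub.
- **Other things on the bench:** I did not touch the loose items, and the ones that showed in the last pictures had not moved.

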